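# Stir the nuts in the casserole

### The arm

A 6-joint arm with a two-finger parallel gripper is mounted at the origin on a cart in front of the work surface, level with it; the furniture and walls round the work are solid. World frame = base frame: x ahead of the robot, y to its left, z up, the work surface at z = 0. Lengths are in m, angles in rad, forces in N, time in s.
With the tool pointing down it reaches from about 0.375 to 0.75 m from the base axis. Payload 9 kg.
Tool frame: the origin (TCP) lies on the centre line of the jaws, within the pads' length; the fingertips stand r.nose_length ahead of it and the grasp point (between the pads) lies 3 mm ahead of it (r.nose_length is the distance from the TCP to the fingertips, in m); z points along the fingers, y is the line along which they close (so a half turn about z gives the same grasp; the last joint's range is limited). The gripper opens to 85 mm and grips with 20 to 120 N. Pads are 22 mm wide; open, the fingers measure 114 mm over their backs; the gripper's body (76 mm by 85 mm) begins 54 mm behind the grasp point. The pads swing forward as they close: fully open they stand 13 mm farther back than shut.
Start: joints at [-1.542, 0.104, 0.097, 1.564, 0, 1.353], TCP at [0.147, -0.582, 0.253] pointing down, gripper open.
Joint ranges: [-2.99, 2.99], [-0.84, 1.86], [-1.1, 1.16], [-1.84, 2.11], [-1.51, 1.56], [-3.14, 3.14]. Speed limits (rad/s): [2.22, 2.22, 2.57, 3.14, 3.14, 3.14].

### API

Orientations are given as [roll, pitch, yaw] about the fixed x, y, z axes, in that order (R = Rz(yaw) Ry(pitch) Rx(roll)).
In Python, from bench import r gives the robot as it stands.
- The arm moves only by the tool play_rows, never from a script. Its argument "motion" is a list of rows, each a list of 7 numbers: the shift along the world's x, y, z in m, then the turn, a rotation vector about the world's x, y, z in degrees, then the closure, from -1 (fully open) to 1 (shut). A call has 1 to 5 rows; each row is the pose to reach, as a shift and turn from the pose commanded when the call began; what a row does not reach only later rows make up. A row lasts 1/8 s, in which the tool goes at most 62.5 mm and 10.7 degrees, less where a joint would pass 70% of its speed; a pose out of reach is approached as far as the arm can. A call with a gripper value outside its range is refused whole. The fingers move at their own pace and stop on an object; the grip force is fixed at half the most. Time passes only in rows, so rows that repeat a pose let the fingers close. It gives the time, the measured TCP pose, the force, the opening and the grip force at its end, in the units of the state.
- r.read_state(): the state, without advancing time (a new reading comes with each control period).
- r.capture(name): name is "side" or "top"; returns a dict with "img" (400x640x3 uint8, red, green, blue), "fx", "fy", "cx", "cy" (pixels), "camera_from_world" (4x4, takes a point from world to camera coordinates). Camera axes: x right, y up, looking along -z (the intrinsics and any distortion apply to the point x, -y, -z); pixel columns grow to the right and rows downward; lengths in m; the calibration is good to about 2 mm. A picture is of the moment at which its call begins. There is no depth.
- r.hand_in(): hands the job in; it is judged then, once.
The state is a dict: "t": time; "joint_positions": joint angles; "qvel": joint speeds; "tau": joint torques, N m; "tool_pos": TCP position; "ee_rot": TCP orientation; "contact_force": force on the tool from outside, world axes, zero at the start; "moment": the same for the moment, N m; "width": opening from 0.0 (shut) to 1.0 (fully open); "gripper_force": force on a finger pad.
Only numpy, scipy, OpenCV 4.12 (cv2) and the standard library are available. Lean on these libraries where they do the work, as an engineer would, in place of code of your own. Each camera call takes 0.05 s, during which the arm holds its last target. There are 200 camera calls.

### The job

Take the wooden spoon from the chopping board and stir the nuts in the casserole with it: put the bowl of the spoon down among them on the side far from you, about half-way out from the middle to the wall, and take it clockwise (seen from above) twice right round until it is back at the far side. Then lay the spoon flat on the chopping board again and let go; keep all the nuts in the casserole, leave it standing where it is, and do not disturb the lemon or the salt shaker.

Things in the scene. Friction and masses are not known exactly. Their poses are not given: they have to be found in the camera images.
- casserole: open dark cast-iron casserole, loose, 2.5 kg, 244 across the rim, 65 high, wall 4, inner floor 6 above the worktop, inner radius 118 at the rim, 103 at the floor; loop handles on its +y and -y sides reach 152 from the axis. Origin: centre of its underside. x axis points away from the robot (within 15 degrees), +y left. Stands left or right of the centre line, the board on the other side.
- board: wooden chopping board, 230 (its x) x 340 (its y) x 22 thick, lying loose; origin at the centre of its underside, x roughly away from the robot. The spoon lies on it, and a lemon (51 high) 75 to 85 towards its far edge (+x) and 60 to 130 towards its right end (-y).
- spoon_mid (a point): middle of the handle of the light wooden spoon: the place to grip. Spoon 287 long, 50 g; straight square handle 14 x 14, from 120 behind to 125 ahead of this point. x: along the handle to the bowl; z: up out of the bowl's hollow. 8 above the surface it lies on. At the start it lies on the board, hollow up, bowl to the robot's left.
- spoon_tip (a point): centre of the underside of the spoon's round bowl (bowl 44 across, 15 deep, reaching 22 beyond this point): 145 from spoon_mid along the spoon's x, and 8 below it along its z. Same axes as spoon_mid.
- nut0: brown nut in the casserole: round ball, 23 across, about 12 g, rolls freely; origin at its centre. One of nut0 to nut4, which start in an arc about 62 from the casserole's axis, from left (nut0) by the near side to right (nut4); its far side is free.
- nut1: brown nut in the casserole: round ball, 23 across, about 12 g, rolls freely; origin at its centre. One of nut0 to nut4, which start in an arc about 62 from the casserole's axis, from left (nut0) by the near side to right (nut4); its far side is free.
- nut2: brown nut in the casserole: round ball, 23 across, about 12 g, rolls freely; origin at its centre. One of nut0 to nut4, which start in an arc about 62 from the casserole's axis, from left (nut0) by the near side to right (nut4); its far side is free.
- nut3: brown nut in the casserole: round ball, 23 across, about 12 g, rolls freely; origin at its centre. One of nut0 to nut4, which start in an arc about 62 from the casserole's axis, from left (nut0) by the near side to right (nut4); its far side is free.
- nut4: brown nut in the casserole: round ball, 23 across, about 12 g, rolls freely; origin at its centre. One of nut0 to nut4, which start in an arc about 62 from the casserole's axis, from left (nut0) by the near side to right (nut4); its far side is free.
- nut5: brown nut in the casserole: round ball, 23 across, about 12 g, rolls freely; origin at its centre. One of two (nut5 left, nut6 right) that start near the middle, 16 towards the near side.
- nut6: brown nut in the casserole: round ball, 23 across, about 12 g, rolls freely; origin at its centre. One of two (nut5 left, nut6 right) that start near the middle, 16 towards the near side.
- lemon: lemon lying on the board, about 71x53x51; bystander
- salt_shaker: salt shaker 44 across, 90 high, standing on the worktop beyond the work near the centre line; bystander; origin under its centre

How it is judged:
On the way, in this order (a step that is already met when the one before it is completed fails the run):
1. the spoon's bowl is down among the nuts on the far side of the casserole (first time) (x of spoon_tip in the frame of casserole above 0.026 m and y of spoon_tip in the frame of casserole between -0.026 and 0.026 m and horizontal distance between spoon_tip and casserole below 0.1 m and z of spoon_tip in the frame of casserole below 0.034 m), for 0.03 s.
2. the spoon's bowl is down among the nuts on the right side of the casserole (first time) (y of spoon_tip in the frame of casserole below -0.026 m and x of spoon_tip in the frame of casserole between -0.026 and 0.026 m and horizontal distance between spoon_tip and casserole below 0.1 m and z of spoon_tip in the frame of casserole below 0.034 m), for 0.03 s.
3. the spoon's bowl is down among the nuts on the near side of the casserole (first time) (x of spoon_tip in the frame of casserole below -0.026 m and y of spoon_tip in the frame of casserole between -0.026 and 0.026 m and horizontal distance between spoon_tip and casserole below 0.1 m and z of spoon_tip in the frame of casserole below 0.034 m), for 0.03 s.
4. the spoon's bowl is down among the nuts on the left side of the casserole (first time) (y of spoon_tip in the frame of casserole above 0.026 m and x of spoon_tip in the frame of casserole between -0.026 and 0.026 m and horizontal distance between spoon_tip and casserole below 0.1 m and z of spoon_tip in the frame of casserole below 0.034 m), for 0.03 s.
5. the spoon's bowl is down among the nuts on the far side of the casserole (second time) (all of step 1), for 0.03 s.
6. the spoon's bowl is down among the nuts on the right side of the casserole (second time) (all of step 2), for 0.03 s.
7. the spoon's bowl is down among the nuts on the near side of the casserole (second time) (all of step 3), for 0.03 s.
8. the spoon's bowl is down among the nuts on the left side of the casserole (second time) (all of step 4), for 0.03 s.
9. the spoon's bowl is down among the nuts on the far side of the casserole (third time) (all of step 5), for 0.03 s.
At the end, for the whole second after the job is handed in: All nuts in the casserole; of each group nut0/1, 2/3, 4/5/6 at least one lies over 15 mm from its start; casserole level, within 40 mm of its start; spoon at rest, flat within 8 degrees on the board, handle middle within 100 mm (x) and 130 mm (y) of its centre, bowl over the board (horizontal distance between each of nut0, nut1, nut2, nut3, nut4, nut5, nut6 and casserole below 0.118 m and z of each of nut0, nut1, nut2, nut3, nut4, nut5, nut6 in the frame of casserole below 0.06 m and distance of any of nut0, nut1 from where it was at the start of the episode above 0.015 m and distance of any of nut2, nut3 from where it was at the start of the episode above 0.015 m and distance of any of nut4, nut5, nut6 from where it was at the start of the episode above 0.015 m and x of spoon_mid in the frame of board between -0.1 and 0.1 m and y of spoon_mid in the frame of board between -0.13 and 0.13 m and x of spoon_tip in the frame of board between -0.115 and 0.115 m and y of spoon_tip in the frame of board between -0.17 and 0.17 m and z of spoon_mid in the frame of board between 0.02 and 0.042 m and angle between spoon_mid's own x axis and vertical between 1.42 and 1.72 rad and linear speed of spoon below 0.02 m/s and angular speed of spoon below 0.2 rad/s and angle between casserole's own z axis and vertical below 0.05 rad and distance of casserole from where it was at the start of the episode below 0.04 m); the robot touches nothing.
It fails at once if the lemon is shoved more than 30 mm (distance of lemon from where it was at the start of the episode above 0.03 m).
It fails at once if the salt shaker is shoved more than 30 mm (distance of salt_shaker from where it was at the start of the episode above 0.03 m).
It fails at once if the casserole is tipped (angle between casserole's own z axis and vertical above 0.25 rad).
It also fails if it takes over 72 s, if anything falls off the work surface, if the arm or the gripper's body presses on something with over 40 N, if the wrist force passes 120 N, or if a joint passes its speed limit or range.

## Working session

There is one attempt and no reset: what is moved stays moved. The work goes in short steps, Python scripts to look and compute and a tool call to move; the robot and the scene stay as the last step left them, time stands still between calls to the robot, and variables do not carry over. Pictures are saved under pics/ and viewed, at most 12 in all, crops included, and the job is handed in when it is done.

Besides the shell and the picture viewer there is one more tool, called after "Request:" as name([rows], argument=value, ...), one row to a line, values as JSON. play_rows: Moves the arm, as the interface text tells. Its arguments: {"type":"object","properties":{"motion":{"type":"array"}},"required":["motion"]}

```bash
ls; mkdir -p pics; python3 - <<'E'
from bench import r
import cv2,numpy as np
s=r.read_state();print(s['t'],s['tool_pos'],s['ee_rot'],s['width'],r.nose_length)
for n in("top","side"):
    c=r.capture(n);cv2.imwrite(f"pics/{n}0.png",c["img"][:,:,::-1]);print({k:v for k,v in c.items() if k!="img"})
    np.save(f"pics/{n}0.npy",c,allow_pickle=True)
E
```

```text
pics
0.0 [ 0.14660135 -0.58149975  0.25252757] [-3.14029158e+00 -3.17056910e-04  2.46804229e-01] 0.9993032769785186 0.022
{'fx': 458.50056460614576, 'fy': 458.50056460614576, 'cx': 309.73375162018016, 'cy': 206.7109230331756, 'camera_from_world': array([[-0.09144669, -0.99579374,  0.00568525,  0.1117901 ],
       [ 0.96225748, -0.08689457,  0.25789507, -0.55373386],
       [-0.25631628,  0.02905432,  0.9661562 , -1.41061192],
       [ 0.        ,  0.        ,  0.        ,  1.        ]])}
{'fx': 375.78886661358007, 'fy': 375.78886661358007, 'cx': 319.4023504767983, 'cy': 201.84357023628326, 'camera_from_world': array([[ 0.97312115, -0.22921306, -0.02228468, -0.5789102 ],
       [ 0.12086873,  0.42597447,  0.89662506, -0.14591134],
       [-0.19602547, -0.87521833,  0.44222946, -0.82499181],
       [ 0.        ,  0.        ,  0.        ,  1.        ]])}
```

View pics/top0.png

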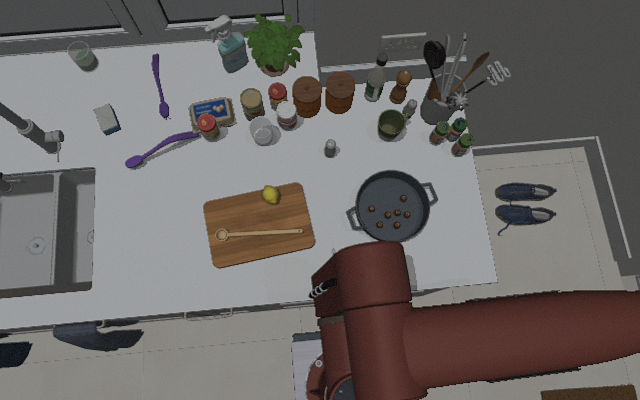

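View pics/side0.png

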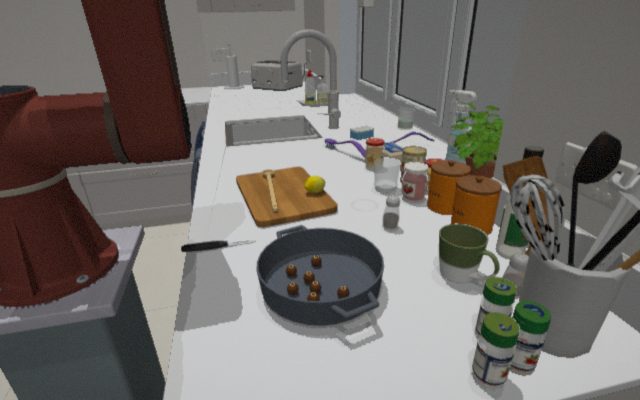

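Top view: the board is centred near (259,225), with the spoon from its bowl at (222,235) to its handle end at (301,231) and the lemon at (271,195). The casserole is centred near (393,206), handles at (352,218) and (431,193), and the salt shaker is at (330,148). The side view agrees.

```bash
cat > h.py <<'E'
import numpy as np,cv2
def ray(c,uv,z):
    M=np.array(c["camera_from_world"]);R=M[:3,:3];o=-R.T@M[:3,3]
    d=R.T@np.array([(uv[0]-c["cx"])/c["fx"],-(uv[1]-c["cy"])/c["fy"],-1])
    return o+d*(z-o[2])/d[2]
def proj(c,p):
    q=np.array(c["camera_from_world"])@np.r_[p,1]
    return np.array([c["cx"]+c["fx"]*q[0]/-q[2],c["cy"]-c["fy"]*q[1]/-q[2]])
def big(m):
    n,l,s,ce=cv2.connectedComponentsWithStats(m.astype(np.uint8))
    return l==1+np.argmax(s[1:,4])
E
python3 - <<'E'
from h import *
c=np.load("pics/top0.npy",allow_pickle=True).item();im=c["img"]
hsv=cv2.cvtColor(im,cv2.COLOR_RGB2HSV).astype(int);H,S,V=hsv[...,0],hsv[...,1],hsv[...,2]
for p in [(222,235),(270,232),(301,231),(240,210),(290,250),(271,195),(393,180),(360,206),(397,212)]: print(p,hsv[p[1],p[0]])
roi=np.zeros(H.shape,bool);roi[175:275,195:322]=1
b=big((S>70)&roi)
ct=max(cv2.findContours(b.astype(np.uint8),0,2)[0],key=cv2.contourArea)
w=np.array([ray(c,p[0],.022)[:2] for p in ct],np.float32);print("board",cv2.minAreaRect(w))
roi=np.zeros(H.shape,bool);roi[160:250,340:445]=1
k=big((V<110)&roi)
ct=max(cv2.findContours(k.astype(np.uint8),0,2)[0],key=cv2.contourArea)
w=np.array([ray(c,p[0],.065)[:2] for p in ct],np.float32);print("cass rect",cv2.minAreaRect(w))
# circle w/out handles: robust fit
m=np.ones(len(w),bool)
for _ in range(10):
    A=np.c_[2*w[m],np.ones(m.sum())];x=np.linalg.lstsq(A,(w[m]**2).sum(1),rcond=None)[0]
    rr=np.hypot(*(w-x[:2]).T);R0=np.sqrt(x[2]+x[0]**2+x[1]**2);m=abs(rr-R0)<.006
print("circ",x[:2],R0,m.sum())
for s in(1,-1):
    f=w[(rr>.130)&((w[:,1]-x[1])*s>0)];print(s,f.mean(0)-x[:2],rr[(rr>.13)].max())
cv2.imwrite("pics/crop.png",cv2.resize(im[170:275,195:445,::-1],None,fx=3.2,fy=3.2,interpolation=cv2.INTER_CUBIC))
n=(S>90)&(H<18)&roi
nn,l,s,ce=cv2.connectedComponentsWithStats(n.astype(np.uint8))
for i in range(1,nn):
    if s[i,4]>8: print("nut",s[i,4],ray(c,ce[i],.018)[:2]-x[:2])
E
```

```text
(222, 235) [ 18  94 155]
(270, 232) [ 20  90 156]
(301, 231) [ 20  94 163]
(240, 210) [ 14 130 120]
(290, 250) [ 15 137 123]
(271, 195) [ 28 153 158]
(393, 180) [107  33  70]
(360, 206) [105  35  73]
(397, 212) [ 15 110  90]
board ((0.5371547937393188, 0.23628436028957367), (0.2421233355998993, 0.3378218114376068), 7.597513198852539)
cass rect ((0.5125447511672974, -0.18483583629131317), (0.24573326110839844, 0.3360986113548279), 56.727203369140625)
circ [ 0.52925094 -0.19799582] 0.1373289970113218 45
1 [-0.02214911  0.11576509] 0.20641488793874938
-1 [ 0.07596443 -0.10605799] 0.20641488793874938
nut 24 [ 0.04900573 -0.05942988]
nut 27 [0.02167007 0.05242547]
nut 26 [ 0.00153012 -0.03195395]
nut 29 [-0.00424207  0.00124081]
nut 29 [-0.00900477 -0.06331936]
nut 32 [-0.03508863  0.0319986 ]
nut 29 [-0.04081689 -0.02410425]
nut 367 [-0.10623843  0.05023922]
```

View pics/crop.png

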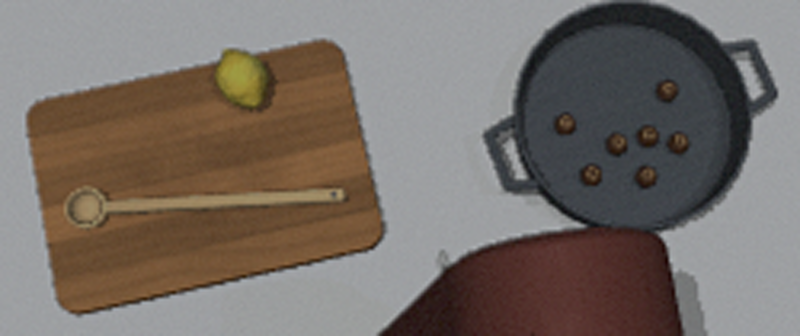

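The crop shows the spoon bowl at crop (86,208), handle end (345,195), and pot rim x 515–750 with its top near y=2. The arm hid the near rim, which spoiled the circle fit, so I refit without it and measure the spoon.

```bash
python3 - <<'E'
from h import *
from scipy.optimize import least_squares
c=np.load("pics/top0.npy",allow_pickle=True).item();im=c["img"]
hsv=cv2.cvtColor(im,cv2.COLOR_RGB2HSV).astype(int);H,S,V=hsv[...,0],hsv[...,1],hsv[...,2]
u,v=np.meshgrid(np.arange(640),np.arange(400))
k=big((V<110)&(S<90)&(u>340)&(u<445)&(v>160)&(v<236))
ct=max(cv2.findContours(k.astype(np.uint8),0,2)[0],key=cv2.contourArea)[:,0]
w=np.array([ray(c,p,.065)[:2] for p in ct])
x0=ray(c,(392.5,206.9),.065)[:2];print("eye centre",x0)
q=np.hypot(*(w-x0).T);sel=(q<.132)&(q>.11)&(ct[:,1]<228)
f=least_squares(lambda x:np.hypot(*(w[sel]-x).T)-.122,x0,loss="soft_l1",f_scale=.003).x;print("C",f,sel.sum())
d=w-f;q=np.hypot(*d.T);a=np.degrees(np.arctan2(d[:,1],d[:,0]))
for s in(1,-1):
    g=(q>.138)&(d[:,1]*s>0)&(ct[:,1]<232);print("handle",s,a[g].min() if g.any() else 0,a[g].max() if g.any() else 0,q[g].max() if g.any() else 0)
n=(S>90)&(H<18)&(u>340)&(u<445)&(v>160)&(v<232)
nn,l,s,ce=cv2.connectedComponentsWithStats(n.astype(np.uint8))
for i in range(1,nn):
    if s[i,4]>8:
        e=ray(c,ce[i],.018)[:2]-f;print("nut",e,np.hypot(*e),np.degrees(np.arctan2(e[1],e[0])))
sp=big((V>135)&(S>60)&(H<25)&(u>200)&(u<312)&(v>215)&(v<250))
P=np.argwhere(sp)[:,::-1];print(P.min(0),P.max(0),len(P))
W=np.array([ray(c,p,.035)[:2] for p in P]);t=W[:,1]
hd=(t<t.max()-.06);l=np.polyfit(t[hd],W[hd,0],1);print("line x=a*y+b",l,"y range",t.min(),t.max())
d=np.array([l[0],1])/np.hypot(l[0],1);s=W@d;o=s.min();print("len",np.ptp(s));m=o+.120
y=(m-l[1]*d[0])/(l[0]*d[0]+d[1]);print("mid",l[0]*y+l[1],y,"dir",d,np.degrees(np.arctan2(d[1],d[0])))
E
```

```text
eye centre [ 0.53867456 -0.2072836 ]
C [ 0.5433148  -0.20734952] 58
handle 1 89.56342571834391 118.14495641622017 0.15353807813760278
handle -1 -87.90938649595944 -62.41107467532922 0.15242373527547803
nut [ 0.03494187 -0.05007619] 0.06106192522234753 -55.09365868184584
nut [0.00760621 0.06177917] 0.062245646474814356 82.9811017180824
nut [-0.01253374 -0.02260025] 0.02584310774258038 -119.01205500795334
nut [-0.01830592  0.01059451] 0.021150661024747656 149.9399955644953
nut [-0.02306863 -0.05396566] 0.05868947428011546 -113.14519035125466
nut [-0.04915249  0.0413523 ] 0.06423379305537746 139.92588669482527
nut [-0.05488075 -0.01475055] 0.05682847212267631 -164.95588992972844
[219 229] [301 238] 286
line x=a*y+b [0.03725408 0.49134617] y range 0.09538417892691026 0.36353588914691004
len 0.2679988895739317
mid 0.49937243257693564 0.21544652532224529 dir [0.03722826 0.99930679] 87.86648501046744
```

Request:
play_rows([
  [0.05, 0.035, 0, 0, 0, 10, -1],
  [0.1, 0.07, 0, 0, 0, 20, -1],
  [0.15, 0.11, 0, 0, 0, 30, -1],
  [0.2, 0.145, 0, 0, 0, 40, -1],
  [0.25, 0.18, 0, 0, 0, 50, -1],
])

```text
t: 0.72
tool_pos: [0.398, -0.4003, 0.2531]
ee_rot: [-3.142, -0.0, 1.125]
contact_force: [0.6, -1.8, -0.2]
width: 0.999
gripper_force: 0.0
```

Request:
play_rows([
  [0.02, 0.055, 0, 0, 0, 10, -1],
  [0.04, 0.11, 0, 0, 0, 20, -1],
  [0.06, 0.165, 0, 0, 0, 23.7, -1],
  [0.08, 0.22, 0, 0, 0, 23.7, -1],
  [0.1, 0.275, 0, 0, 0, 23.7, -1],
])

```text
t: 1.35
tool_pos: [0.4968, -0.1249, 0.2531]
ee_rot: [3.142, -0.0, 1.533]
contact_force: [1.1, -1.0, 0.4]
width: 1.001
gripper_force: 0.0
```

Request:
play_rows([
  [0.002, 0.06, 0, 0, 0, 0, -1],
  [0.002, 0.12, 0, 0, 0, 0, -1],
  [0.002, 0.18, -0.02, 0, 0, 0, -1],
  [0.002, 0.24, -0.06, 8, 0, 0, -1],
  [0.002, 0.3, -0.1, 15, 0, 0, -1],
])

```text
t: 1.98
tool_pos: [0.4984, 0.1587, 0.1637]
ee_rot: [-3.132, -0.266, 1.533]
contact_force: [0.5, -0.5, -0.6]
width: 1.002
gripper_force: 0.0
```

Request:
play_rows([
  [0, 0.01, -0.01, 0, 0, 0, -1],
  [0, 0.02, -0.03, 0, 0, 0, -1],
  [0, 0.02, -0.03, 0, 0, 0, -1],
])

```text
t: 2.35
tool_pos: [0.498, 0.1763, 0.1338]
ee_rot: [-3.13, -0.26, 1.532]
contact_force: [0.4, -0.1, 0.2]
width: 1.001
gripper_force: 0.0
```

```bash
cat > look.py <<'E'
import sys
from bench import r
from h import *
from scipy.spatial.transform import Rotation as Ro
s=r.read_state();R=Ro.from_euler("xyz",s["ee_rot"]).as_matrix()
print(s["t"],np.round(s["tool_pos"],4),"y",R[:,1].round(3),"z",R[:,2].round(3),"w",s["width"],s["gripper_force"],"q",np.round(s["joint_positions"],2),s["contact_force"])
if len(sys.argv)>1:
    n,name,u0,v0,u1,v1,k=sys.argv[1:8];u0,v0,u1,v1=map(int,(u0,v0,u1,v1))
    c=r.capture(n);np.save(f"pics/{name}.npy",c,allow_pickle=True)
    cv2.imwrite(f"pics/{name}.png",cv2.resize(c["img"][v0:v1,u0:u1,::-1],None,fx=float(k),fy=float(k),interpolation=cv2.INTER_CUBIC))
E
python3 look.py side s1 190 120 390 260 4
```

```text
2.35 [0.498  0.1763 0.1338] y [ 0.999 -0.036 -0.011] z [-0.001  0.257 -0.966] w 1.0010975494945755 0.0 q [-0.05 -0.15 -0.39  1.35  0.26  1.55] [ 0.38705414 -0.14212428  0.175619  ]
```

View pics/s1.png

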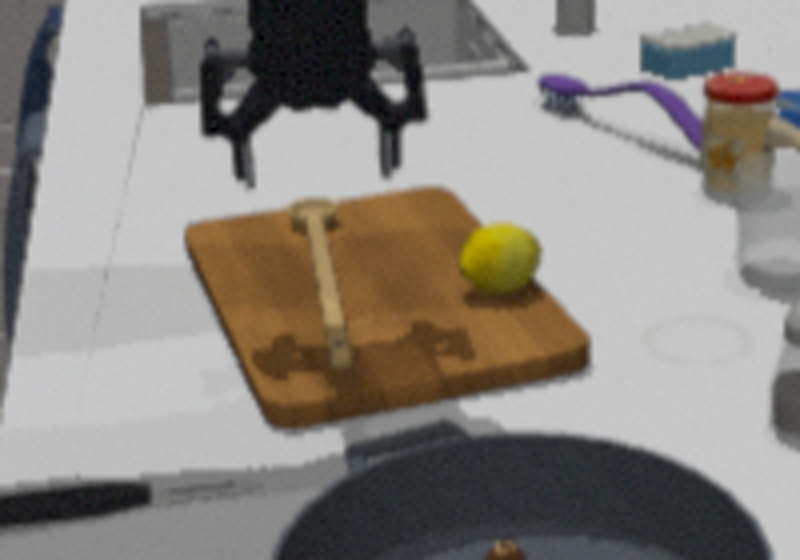

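The gripper straddles the spoon's line with the lemon well clear. Going down.

Request:
play_rows([
  [0, 0.015, -0.03, 0, 0, 0, -1],
  [0, 0.028, -0.055, 0, 0, 0, -1],
  [0, 0.028, -0.07, 0, 0, 0, -1],
  [0, 0.028, -0.07, 0, 0, 0, -1],
])

```text
t: 2.9
tool_pos: [0.4985, 0.2038, 0.0643]
ee_rot: [-3.131, -0.261, 1.531]
contact_force: [0.3, 0.0, -0.2]
width: 1.004
gripper_force: 0.0
```

```bash
python3 look.py
```

```text
2.9 [0.4985 0.2038 0.0643] y [ 0.999 -0.037 -0.01 ] z [-0.001  0.258 -0.966] w 1.0044109364336724 0.0 q [ 0.   -0.09 -0.46  1.2   0.26  1.61] [ 0.27438473  0.04998392 -0.23992432]
```

Request:
play_rows([
  [0, 0.001, -0.01, 0, 0, 0, -1],
  [0, 0.001, -0.0155, 0, 0, 0, -1],
  [0, 0.001, -0.0155, 0, 0, 0, 1],
  [0, 0.001, -0.0155, 0, 0, 0, 1],
  [0, 0.001, -0.0155, 0, 0, 0, 1],
])

```text
t: 3.52
tool_pos: [0.4988, 0.2056, 0.0492]
ee_rot: [-3.132, -0.262, 1.532]
contact_force: [-0.9, -0.5, 0.2]
width: 0.374
gripper_force: 0.0
```

Request:
play_rows([
  [0, 0, 0, 0, 0, 0, 1],
  [0, 0, 0, 0, 0, 0, 1],
  [0, 0, 0, 0, 0, 0, 1],
  [0, 0, 0, 0, 0, 0, 1],
])

```text
t: 4.03
tool_pos: [0.4989, 0.2055, 0.0493]
ee_rot: [-3.132, -0.262, 1.532]
contact_force: [-0.8, -1.6, 5.3]
width: 0.141
gripper_force: 59.3
```

Gripped. Lifting, and tilting the bowl down partway.

Request:
play_rows([
  [0, 0, 0.03, 0, 0, 0, 1],
  [0, 0, 0.07, 0, 0, 0, 1],
  [0, 0, 0.12, 0, 0, 0, 1],
  [0, 0, 0.17, 0, 0, 0, 1],
  [0, 0, 0.2, 0, 0, 0, 1],
])

```text
t: 4.65
tool_pos: [0.4989, 0.2056, 0.2512]
ee_rot: [-3.134, -0.262, 1.532]
contact_force: [0.1, -0.6, -0.7]
width: 0.143
gripper_force: 58.7
```

Request:
play_rows([
  [0, -0.02, 0, -8, 0.3, 0, 1],
  [0, -0.06, 0, -16, 0.6, 0, 1],
  [0, -0.1, 0, -24, 0.9, 0, 1],
  [0, -0.15, 0, -32, 1.2, 0, 1],
  [0, -0.2, 0, -42, 1.5, 0, 1],
])

```text
t: 5.28
tool_pos: [0.4987, 0.004, 0.2492]
ee_rot: [-3.134, 0.477, 1.531]
contact_force: [-0.0, -1.1, -1.7]
width: 0.136
gripper_force: 58.6
```

Request:
play_rows([
  [0, 0, 0, 0, 0, 0, 1],
  [0, 0, 0, 0, 0, 0, 1],
])

```text
t: 5.52
tool_pos: [0.4985, 0.0062, 0.2485]
ee_rot: [-3.134, 0.47, 1.532]
contact_force: [-0.3, -0.2, -0.9]
width: 0.14
gripper_force: 58.7
```

```bash
python3 look.py side s2 120 20 420 245 2.6;python3 look.py top t2 180 100 460 280 2.8
```

```text
5.525 [0.4985 0.0062 0.2485] y [ 0.999 -0.043 -0.007] z [-0.026 -0.452 -0.892] w 0.14034709707458026 58.719849586486816 q [ 0.01 -0.12 -0.19  1.53 -0.47  1.63] [-0.34923919 -0.16689895 -0.88736746]
5.575 [0.4986 0.0062 0.2489] y [ 0.999 -0.042 -0.007] z [-0.025 -0.452 -0.891] w 0.1432218273791193 58.719393610954285 q [ 0.01 -0.12 -0.19  1.53 -0.47  1.63] [-0.04838301  0.91211819 -0.86684699]
```

View pics/s2.png

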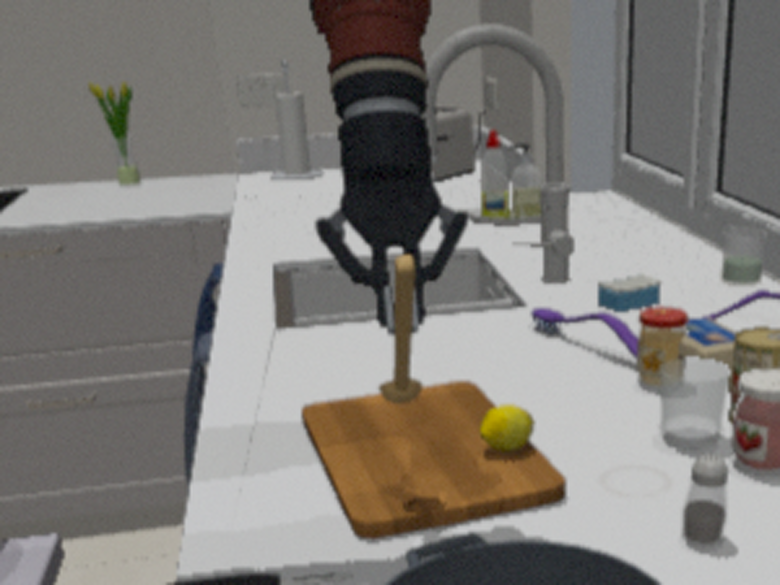

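View pics/t2.png

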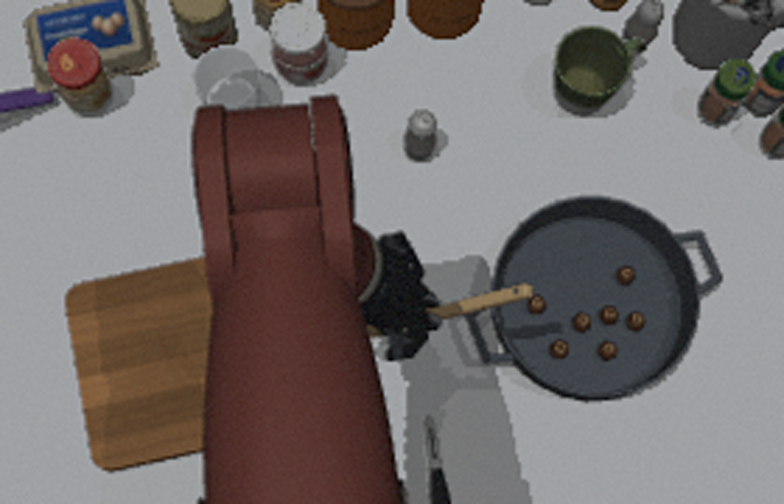

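The spoon is held firmly with its bowl about 42° down; the tail is near side px (275,121), top px (368,204). The whole casserole is visible now. I check the spoon prediction against both views and refit the pot.

```bash
cat > sp.py <<'E'
from h import *
from scipy.spatial.transform import Rotation as Ro
Rg=Ro.from_euler("xyz",[-3.132,-.262,1.532]);pg=np.array([.4989,.2055,.0493])
d=np.array([.0372,.9993,0])
S=np.c_[d,[-d[1],d[0],0],[0,0,1]]  # spoon axes at grasp
def pt(p,rot,q,mid=(.4992,.210,.030)):  # spoon-frame point q -> world
    R=Ro.from_euler("xyz",rot)
    return np.array(p)+(R*Rg.inv()).apply(np.array(mid)+S@np.array(q)-pg)
TIP=(.145,0,-.008);TAIL=(-.12,0,.0)
E
python3 - <<'E'
from sp import *
from bench import r
s=r.read_state();p,e=s["tool_pos"],s["ee_rot"]
t=np.load("pics/t2.npy",allow_pickle=True).item();sd=np.load("pics/s2.npy",allow_pickle=True).item()
print("tail",pt(p,e,TAIL),"tip",pt(p,e,TIP),"x",pt(p,e,(1,0,0))-pt(p,e,(0,0,0)))
print("proj tail top",proj(t,pt(p,e,TAIL)),"side",proj(sd,pt(p,e,TAIL)),"tip side",proj(sd,pt(p,e,TIP)))
# triangulate tail
P=[np.diag([1,1,1])@np.array([[c["fx"],0,-c["cx"]],[0,-c["fy"],-c["cy"]],[0,0,-1]])@c["camera_from_world"][:3] for c in(t,sd)]
X=cv2.triangulatePoints(P[0],P[1],np.array([368.2,203.6]),np.array([275.4,120.8]));print("tri",(X[:3]/X[3]).ravel())
from scipy.optimize import least_squares
im=t["img"];V=im.max(2);u,v=np.meshgrid(np.arange(640),np.arange(400))
k=big((V<110)&(u>350)&(u<445)&(v>160)&(v<250))
ct=max(cv2.findContours(k.astype(np.uint8),0,2)[0],key=cv2.contourArea)[:,0]
w=np.array([ray(t,a,.065)[:2] for a in ct]);x0=np.array([.541,-.207])
for z in range(4):
    q=np.hypot(*(w-x0).T);ang=np.degrees(np.arctan2(*(w-x0).T[::-1]))
    sel=(abs(q-.122)<.007)&(abs(abs(ang)-90)>35);x0=least_squares(lambda x:np.hypot(*(w[sel]-x[:2]).T)-x[2],[*x0,.122],loss="soft_l1",f_scale=.002).x
    print("C",x0,sel.sum());x0=x0[:2]
n=(cv2.cvtColor(im,cv2.COLOR_RGB2HSV)[...,1]>90)&(u>350)&(u<445)&(v>160)&(v<250)
nn,l,st,ce=cv2.connectedComponentsWithStats(n.astype(np.uint8))
for i in range(1,nn):
    if st[i,4]>8: e=ray(t,ce[i],.018)[:2]-x0;print("nut",e,np.hypot(*e))
E
```

```text
tail [ 0.49510967 -0.09259532  0.31192255] tip [0.5023942  0.09895351 0.12877266] x [ 0.02820682  0.74299989 -0.66868518]
proj tail top [369.13298257 202.57373068] side [275.1265747  119.44138097] tip side [273.83655715 173.28882818]
tri [ 0.49434589 -0.09036982  0.30843075]
C [ 0.54278305 -0.20596013  0.1222563 ] 70
C [ 0.54278305 -0.20596013  0.1222563 ] 70
C [ 0.54278305 -0.20596013  0.1222563 ] 70
C [ 0.54278305 -0.20596013  0.1222563 ] 70
nut [ 0.03575124 -0.05164806] 0.0628145918388902
nut [0.01846065 0.08766204] 0.0895847563153541
nut [-0.01242536 -0.02468139] 0.027632603809776
nut [-0.01744962  0.00932003] 0.019782618676318583
nut [-0.02234849 -0.05507575] 0.05943730802838344
nut [-0.04843298  0.04020873] 0.0629483522237212
nut [-0.05464518 -0.01621762] 0.057000940750880115
```

Prediction and triangulation agree within 4 mm; pot centre (0.543,-0.206), yaw about 14.5°. Moving over the far side.

Request:
play_rows([
  [0.018, -0.058, 0.01, 0, 0, 0, 1],
  [0.036, -0.116, 0.02, 0, 0, 0, 1],
  [0.055, -0.175, 0.02, 0, 0, 0, 1],
  [0.073, -0.233, 0.02, 0, 0, 0, 1],
  [0.091, -0.292, 0.02, 0, 0, 0, 1],
])

```text
t: 6.25
tool_pos: [0.5903, -0.2881, 0.2695]
ee_rot: [-3.136, 0.471, 1.531]
contact_force: [0.9, 0.0, -0.7]
width: 0.145
gripper_force: 58.7
```

Request:
play_rows([
  [0, 0, -0.02, 0, 0, 0, 1],
  [0, 0, -0.04, 0, 0, 0, 1],
  [0, 0, -0.04, 0, 0, 0, 1],
])

```text
t: 6.62
tool_pos: [0.5888, -0.2851, 0.2265]
ee_rot: [-3.131, 0.47, 1.534]
contact_force: [-1.0, 0.1, -0.2]
width: 0.14
gripper_force: 58.8
```

```bash
cat > tip.py <<'E'
from sp import *
from bench import r
s=r.read_state();p,e=s["tool_pos"],s["ee_rot"];t=pt(p,e,TIP);a=np.radians(14.5)
R=np.array([[np.cos(a),np.sin(a)],[-np.sin(a),np.cos(a)]])
print(s["t"],"tcp",np.round(p,4),"tip",t.round(4),"in pot",(R@(t[:2]-[.543,-.206])).round(4),"q",np.round(s["joint_positions"],2),"F",np.round(s["contact_force"],1),"w",round(s["width"],3))
E
python3 tip.py; python3 look.py top t3 320 140 460 250 5
```

```text
6.625 tcp [ 0.5888 -0.2851  0.2265] tip [ 0.592  -0.1922  0.1063] in pot [0.0509 0.0011] q [-0.47  0.07 -0.05  1.25 -0.43  1.1 ] F [-1.   0.1 -0.2] w 0.14
6.625 [ 0.5888 -0.2851  0.2265] y [ 0.999 -0.042 -0.01 ] z [-0.028 -0.452 -0.892] w 0.1397358514361716 58.807345032691956 q [-0.47  0.07 -0.05  1.25 -0.43  1.1 ] [-0.97600632  0.05480664 -0.19309006]
```

View pics/t3.png

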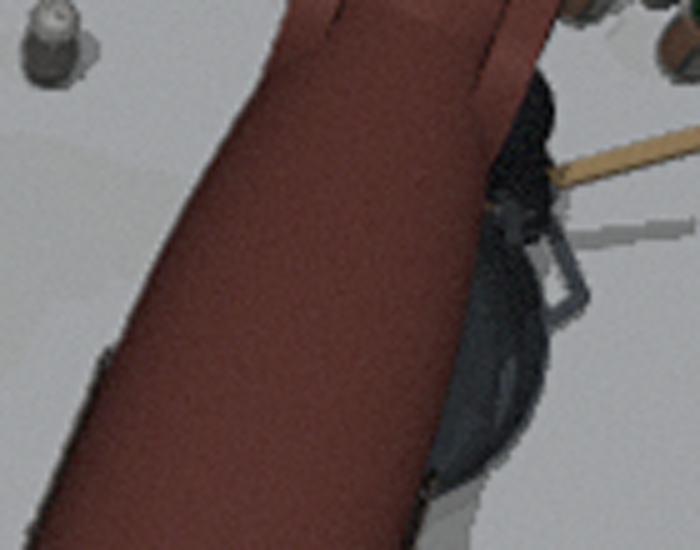

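The arm hides the pot from the top, but the computed tip is at (0.051, 0.001) in the pot frame. Lowering it, with a side look.

Request:
play_rows([
  [0, 0, -0.025, 0, 0, 0, 1],
  [0, 0, -0.05, 0, 0, 0, 1],
  [0, 0, -0.07, 0, 0, 0, 1],
  [0, 0, -0.08, 0, 0, 0, 1],
  [0, 0, -0.084, 0, 0, 0, 1],
])

```text
t: 7.3
tool_pos: [0.5897, -0.2863, 0.1449]
ee_rot: [-3.134, 0.472, 1.532]
contact_force: [0.1, 0.2, -0.3]
width: 0.138
gripper_force: 58.8
```

```bash
python3 tip.py; python3 look.py side s3 230 180 410 330 4
```

```text
7.3 tcp [ 0.5897 -0.2863  0.1449] tip [ 0.5934 -0.1937  0.0245] in pot [ 0.0519 -0.0007] q [-0.47  0.1  -0.17  1.1  -0.43  1.1 ] F [ 0.1  0.2 -0.3] w 0.138
7.3 [ 0.5897 -0.2863  0.1449] y [ 0.999 -0.042 -0.007] z [-0.025 -0.454 -0.891] w 0.13823764050679796 58.81879448890686 q [-0.47  0.1  -0.17  1.1  -0.43  1.1 ] [ 0.09533896  0.23188695 -0.32641676]
```

View pics/s3.png

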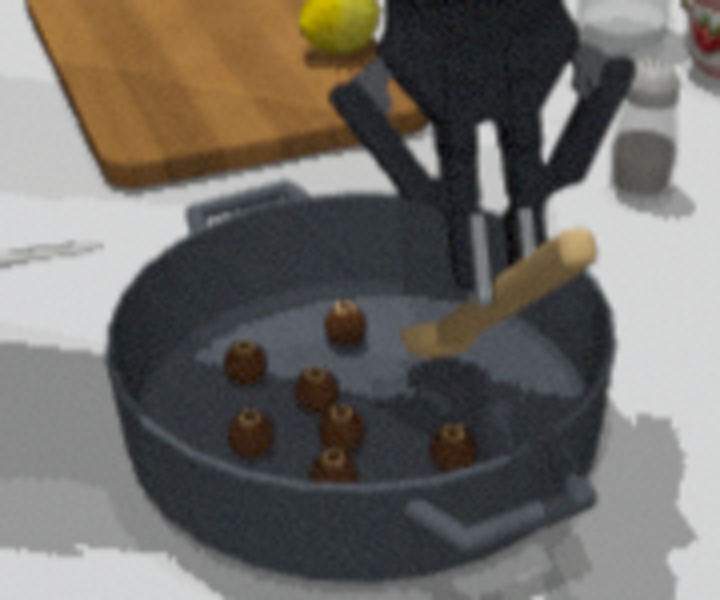

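The side view shows the bowl at crop (435,340), inside on the far side, all nuts ahead of it. Now the first half of the stir.

Request:
play_rows([
  [0.0017, -0.0107, -0.004, 0, 0, 0, 1],
  [0.001, -0.0216, -0.004, 0, 0, 0, 1],
  [-0.0019, -0.0321, -0.004, 0, 0, 0, 1],
  [-0.0069, -0.0417, -0.004, 0, 0, 0, 1],
  [-0.0139, -0.0501, -0.004, 0, 0, 0, 1],
])

```text
t: 7.98
tool_pos: [0.5752, -0.3374, 0.141]
ee_rot: [-3.134, 0.472, 1.531]
contact_force: [-0.5, 0.6, -0.3]
width: 0.139
gripper_force: 58.8
```

Request:
play_rows([
  [-0.0085, -0.0068, 0, 0, 0, 0, 1],
  [-0.0182, -0.0116, 0, 0, 0, 0, 1],
  [-0.0287, -0.0143, 0, 0, 0, 0, 1],
  [-0.0396, -0.0148, 0, 0, 0, 0, 1],
  [-0.0503, -0.013, 0, 0, 0, 0, 1],
])

```text
t: 8.6
tool_pos: [0.5245, -0.3494, 0.1407]
ee_rot: [-3.134, 0.472, 1.532]
contact_force: [-0.1, -0.3, -0.2]
width: 0.144
gripper_force: 58.8
```

```bash
python3 tip.py
```

```text
8.6 tcp [ 0.5245 -0.3494  0.1407] tip [ 0.5281 -0.2567  0.0203] in pot [-0.0271 -0.0454] q [-0.62 -0.05 -0.33  1.02 -0.39  0.94] F [-0.1 -0.3 -0.2] w 0.144
```

On track. Finishing the first turn.

Request:
play_rows([
  [-0.0101, 0.004, 0, 0, 0, 0, 1],
  [-0.0192, 0.01, 0, 0, 0, 0, 1],
  [-0.0268, 0.0177, 0, 0, 0, 0, 1],
  [-0.0326, 0.0269, 0, 0, 0, 0, 1],
  [-0.0364, 0.0371, 0, 0, 0, 0, 1],
])

```text
t: 9.22
tool_pos: [0.4887, -0.3117, 0.141]
ee_rot: [-3.134, 0.472, 1.531]
contact_force: [0.2, 0.1, 0.0]
width: 0.14
gripper_force: 58.8
```

Request:
play_rows([
  [-0.0017, 0.0107, 0, 0, 0, 0, 1],
  [-0.001, 0.0216, 0, 0, 0, 0, 1],
  [0.0019, 0.0321, 0, 0, 0, 0, 1],
  [0.0069, 0.0417, 0, 0, 0, 0, 1],
  [0.0139, 0.0501, 0, 0, 0, 0, 1],
])

```text
t: 9.85
tool_pos: [0.5034, -0.2617, 0.1409]
ee_rot: [-3.134, 0.472, 1.532]
contact_force: [-0.3, -0.1, -0.5]
width: 0.145
gripper_force: 58.8
```

Request:
play_rows([
  [0.0085, 0.0068, 0, 0, 0, 0, 1],
  [0.0182, 0.0116, 0, 0, 0, 0, 1],
  [0.0287, 0.0143, 0, 0, 0, 0, 1],
  [0.0396, 0.0148, 0, 0, 0, 0, 1],
  [0.0503, 0.013, 0, 0, 0, 0, 1],
])

```text
t: 10.48
tool_pos: [0.554, -0.2495, 0.1409]
ee_rot: [-3.134, 0.472, 1.532]
contact_force: [-1.1, -0.4, 0.4]
width: 0.144
gripper_force: 58.9
```

Request:
play_rows([
  [0.0101, -0.004, 0, 0, 0, 0, 1],
  [0.0192, -0.01, 0, 0, 0, 0, 1],
  [0.0268, -0.0177, 0, 0, 0, 0, 1],
  [0.0326, -0.0269, 0, 0, 0, 0, 1],
  [0.0364, -0.0371, 0, 0, 0, 0, 1],
])

```text
t: 11.1
tool_pos: [0.5898, -0.2872, 0.1408]
ee_rot: [-3.134, 0.472, 1.531]
contact_force: [-0.1, 0.5, -0.5]
width: 0.136
gripper_force: 58.8
```

```bash
python3 tip.py; python3 look.py side s4 230 180 410 330 4
```

```text
11.1 tcp [ 0.5898 -0.2872  0.1408] tip [ 0.5935 -0.1946  0.0204] in pot [ 0.0518 -0.0016] q [-0.47  0.1  -0.17  1.09 -0.43  1.1 ] F [-0.1  0.5 -0.5] w 0.136
11.1 [ 0.5898 -0.2872  0.1408] y [ 0.999 -0.043 -0.007] z [-0.025 -0.454 -0.891] w 0.13598532772093247 58.81360352039337 q [-0.47  0.1  -0.17  1.09 -0.43  1.1 ] [-0.10518878  0.53072226 -0.48041184]
```

View pics/s4.png

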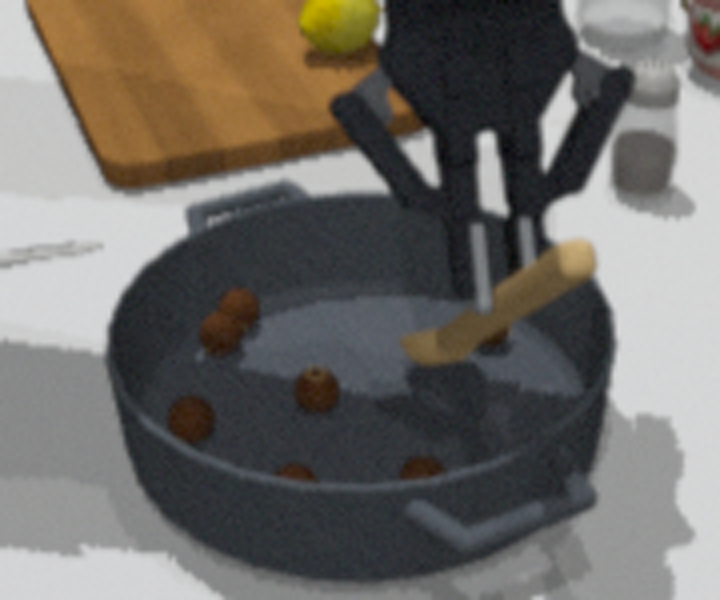

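After one turn the bowl is back at the far side (crop (435,350)), the nuts are scattered inside and the pot has not moved. Second turn.

Request:
play_rows([
  [0.0017, -0.0107, 0, 0, 0, 0, 1],
  [0.001, -0.0216, 0, 0, 0, 0, 1],
  [-0.0019, -0.0321, 0, 0, 0, 0, 1],
  [-0.0069, -0.0417, 0, 0, 0, 0, 1],
  [-0.0139, -0.0501, 0, 0, 0, 0, 1],
])

```text
t: 11.78
tool_pos: [0.5751, -0.3372, 0.1409]
ee_rot: [-3.134, 0.472, 1.531]
contact_force: [-0.4, -0.0, -0.8]
width: 0.137
gripper_force: 58.8
```

Request:
play_rows([
  [-0.0085, -0.0068, 0, 0, 0, 0, 1],
  [-0.0182, -0.0116, 0, 0, 0, 0, 1],
  [-0.0287, -0.0143, 0, 0, 0, 0, 1],
  [-0.0396, -0.0148, 0, 0, 0, 0, 1],
  [-0.0503, -0.013, 0, 0, 0, 0, 1],
])

```text
t: 12.4
tool_pos: [0.5246, -0.3494, 0.1409]
ee_rot: [-3.134, 0.472, 1.531]
contact_force: [-0.4, -0.0, -1.1]
width: 0.138
gripper_force: 58.8
```

Request:
play_rows([
  [-0.0101, 0.004, 0, 0, 0, 0, 1],
  [-0.0192, 0.01, 0, 0, 0, 0, 1],
  [-0.0268, 0.0177, 0, 0, 0, 0, 1],
  [-0.0326, 0.0269, 0, 0, 0, 0, 1],
  [-0.0364, 0.0371, 0, 0, 0, 0, 1],
])

```text
t: 13.02
tool_pos: [0.4887, -0.3117, 0.1409]
ee_rot: [-3.134, 0.472, 1.531]
contact_force: [0.0, -0.1, -0.0]
width: 0.141
gripper_force: 58.8
```

Request:
play_rows([
  [-0.0017, 0.0107, 0, 0, 0, 0, 1],
  [-0.001, 0.0216, 0, 0, 0, 0, 1],
  [0.0019, 0.0321, 0, 0, 0, 0, 1],
  [0.0069, 0.0417, 0, 0, 0, 0, 1],
  [0.0139, 0.0501, 0, 0, 0, 0, 1],
])

```text
t: 13.65
tool_pos: [0.5034, -0.2617, 0.1409]
ee_rot: [-3.134, 0.472, 1.532]
contact_force: [0.9, -0.0, -0.5]
width: 0.141
gripper_force: 58.8
```

Request:
play_rows([
  [0.0085, 0.0068, 0, 0, 0, 0, 1],
  [0.0182, 0.0116, 0, 0, 0, 0, 1],
  [0.0287, 0.0143, 0, 0, 0, 0, 1],
  [0.0396, 0.0148, 0, 0, 0, 0, 1],
  [0.0503, 0.013, 0, 0, 0, 0, 1],
])

```text
t: 14.28
tool_pos: [0.554, -0.2495, 0.1409]
ee_rot: [-3.134, 0.472, 1.532]
contact_force: [0.1, -0.3, 0.2]
width: 0.138
gripper_force: 58.8
```

Request:
play_rows([
  [0.0101, -0.004, 0, 0, 0, 0, 1],
  [0.0192, -0.01, 0, 0, 0, 0, 1],
  [0.0268, -0.0177, 0, 0, 0, 0, 1],
  [0.0326, -0.0269, 0, 0, 0, 0, 1],
  [0.0364, -0.0371, 0, 0, 0, 0, 1],
])

```text
t: 14.9
tool_pos: [0.5898, -0.2872, 0.1409]
ee_rot: [-3.134, 0.472, 1.531]
contact_force: [0.0, 0.3, -0.9]
width: 0.141
gripper_force: 58.8
```

Request:
play_rows([
  [0, 0, 0, 0, 0, 0, 1],
  [0, 0, 0, 0, 0, 0, 1],
])

```text
t: 15.15
tool_pos: [0.5894, -0.2864, 0.1408]
ee_rot: [-3.134, 0.472, 1.531]
contact_force: [-0.1, 0.4, -1.0]
width: 0.139
gripper_force: 58.8
```

```bash
python3 tip.py
```

```text
15.15 tcp [ 0.5894 -0.2864  0.1408] tip [ 0.593  -0.1937  0.0204] in pot [ 0.0515 -0.0006] q [-0.47  0.1  -0.17  1.1  -0.43  1.1 ] F [-0.1  0.4 -1. ] w 0.139
```

Both turns are done, ending at the far side. Lifting out and returning.

Request:
play_rows([
  [0, 0, 0.015, 0, 0, 0, 1],
  [0, 0, 0.04, 0, 0, 0, 1],
  [0, 0, 0.075, 0, 0, 0, 1],
  [0, 0, 0.11, 0, 0, 0, 1],
  [0, 0, 0.128, 0, 0, 0, 1],
])

```text
t: 15.78
tool_pos: [0.5903, -0.2865, 0.2725]
ee_rot: [-3.138, 0.474, 1.53]
contact_force: [0.8, -0.5, -0.0]
width: 0.14
gripper_force: 58.8
```

Request:
play_rows([
  [-0.018, 0.058, 0, 0, 0, 0, 1],
  [-0.036, 0.116, 0, 0, 0, 0, 1],
  [-0.055, 0.175, 0, 0, 0, 0, 1],
  [-0.073, 0.233, -0.01, 0, 0, 0, 1],
  [-0.091, 0.292, -0.02, 0, 0, 0, 1],
])

```text
t: 16.4
tool_pos: [0.4976, 0.0073, 0.2489]
ee_rot: [-3.135, 0.472, 1.531]
contact_force: [-0.2, 1.5, -1.1]
width: 0.136
gripper_force: 58.9
```

Request:
play_rows([
  [0, 0.03, 0, 8, -0.3, 0, 1],
  [0, 0.08, 0, 16, -0.6, 0, 1],
  [0, 0.12, 0, 25, -0.9, 0, 1],
  [0, 0.16, 0, 34, -1.2, 0, 1],
  [0, 0.2, 0, 42, -1.5, 0, 1],
])

```text
t: 17.02
tool_pos: [0.4986, 0.2067, 0.2495]
ee_rot: [-3.132, -0.266, 1.532]
contact_force: [0.4, 0.5, -1.5]
width: 0.136
gripper_force: 58.9
```

Request:
play_rows([
  [0, 0, 0, 0, 0, 0, 1],
  [0, 0, 0, 0, 0, 0, 1],
])

```text
t: 17.27
tool_pos: [0.4985, 0.2049, 0.2488]
ee_rot: [-3.132, -0.259, 1.532]
contact_force: [0.6, -0.7, -0.8]
width: 0.136
gripper_force: 58.9
```

```bash
python3 tip.py; python3 look.py top t5 180 100 460 280 2.8; python3 -c "
from sp import *;from bench import r
s=r.read_state();print(pt(s['tool_pos'],s['ee_rot'],(0,0,0)),pt(s['tool_pos'],s['ee_rot'],(1,0,0))-pt(s['tool_pos'],s['ee_rot'],(0,0,0)))"
```

```text
17.275 tcp [0.4985 0.2049 0.2488] tip [0.5042 0.3542 0.2211] in pot [0.1027 0.5521] q [ 0.01 -0.16 -0.18  1.54  0.26  1.62] F [ 0.6 -0.7 -0.8] w 0.136
17.275 [0.4985 0.2049 0.2488] y [ 0.999 -0.036 -0.01 ] z [-0.     0.256 -0.967] w 0.13581103810931935 58.86733531951904 q [ 0.01 -0.16 -0.18  1.54  0.26  1.62] [ 0.64419682 -0.72492923 -0.80853648]
[0.49888628 0.20940916 0.22961593] [ 0.03734405  0.99929137 -0.00255121]
```

View pics/t5.png

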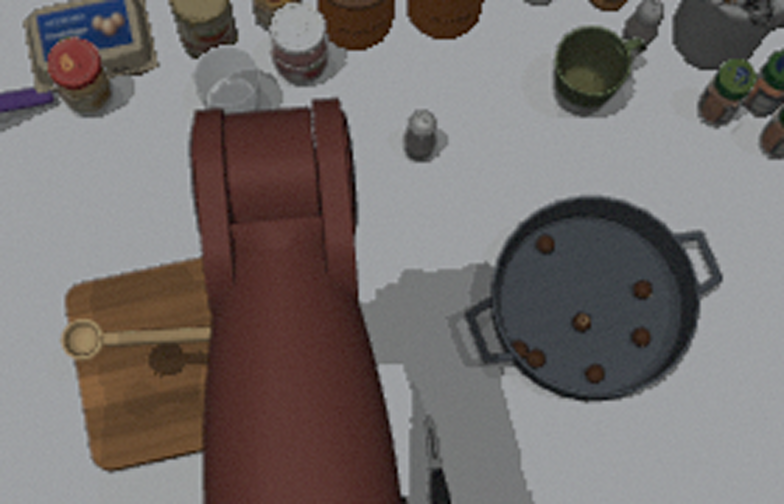

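All seven nuts are in the pot (for example at crop (545,244) and (642,289)), the pot is in place, and the spoon is level over the board. Laying it down.

Request:
play_rows([
  [0, 0, -0.055, 0, 0, 0, 1],
  [0, 0, -0.11, 0, 0, 0, 1],
  [0, 0, -0.16, 0, 0, 0, 1],
  [0, 0, -0.185, 0, 0, 0, 1],
  [0, 0, -0.19, 0, 0, 0, 1],
])

```text
t: 17.95
tool_pos: [0.4973, 0.2052, 0.0572]
ee_rot: [-3.128, -0.26, 1.531]
contact_force: [-0.5, -0.6, -0.4]
width: 0.143
gripper_force: 58.9
```

Request:
play_rows([
  [0, 0, -0.004, 0, 0, 0, 1],
  [0, 0, -0.007, 0, 0, 0, 1],
  [0, 0, -0.009, 0, 0, 0, 1],
  [0, 0, -0.009, 0, 0, 0, 1],
])

```text
t: 18.45
tool_pos: [0.4988, 0.2056, 0.0502]
ee_rot: [-3.132, -0.262, 1.532]
contact_force: [-0.0, 0.6, -0.7]
width: 0.14
gripper_force: 58.9
```

Request:
play_rows([
  [0, 0, -0.001, 0, 0, 0, 0.5],
  [0, 0, -0.001, 0, 0, 0, 0.2],
  [0, 0, -0.001, 0, 0, 0, -0.2],
  [0, 0, -0.001, 0, 0, 0, -0.6],
  [0, 0, -0.001, 0, 0, 0, -1],
])

```text
t: 19.08
tool_pos: [0.4986, 0.2056, 0.0489]
ee_rot: [-3.132, -0.262, 1.532]
contact_force: [0.3, -0.1, -0.4]
width: 0.978
gripper_force: 0.0
```

Request:
play_rows([
  [0, 0, 0, 0, 0, 0, -1],
  [0, 0, 0, 0, 0, 0, -1],
  [0, 0, 0.02, 0, 0, 0, -1],
  [0, 0, 0.06, 0, 0, 0, -1],
  [0, 0, 0.11, 0, 0, 0, -1],
])

```text
t: 19.7
tool_pos: [0.4978, 0.2055, 0.1592]
ee_rot: [-3.13, -0.261, 1.531]
contact_force: [1.3, 0.3, -0.6]
width: 1.0
gripper_force: 0.0
```

Request:
play_rows([
  [0, -0.05, 0.04, 0, 0, 0, -1],
  [0, -0.1, 0.06, 0, 0, 0, -1],
  [0, -0.16, 0.08, 0, 0, 0, -1],
  [0, -0.21, 0.08, 0, 0, 0, -1],
  [0, -0.26, 0.08, 0, 0, 0, -1],
])

```text
t: 20.32
tool_pos: [0.4986, -0.0563, 0.2393]
ee_rot: [-3.133, -0.261, 1.532]
contact_force: [1.3, -0.2, -0.5]
width: 1.001
gripper_force: 0.0
```

Request:
play_rows([
  [0, 0, 0, 0, 0, 0, -1],
  [0, 0, 0, 0, 0, 0, -1],
  [0, 0, 0, 0, 0, 0, -1],
  [0, 0, 0, 0, 0, 0, -1],
])

```text
t: 20.82
tool_pos: [0.4986, -0.0535, 0.239]
ee_rot: [-3.132, -0.262, 1.533]
contact_force: [-0.2, 0.1, -0.2]
width: 1.002
gripper_force: 0.0
```

```bash
python3 look.py side s6 190 120 390 330 2.8
```

```text
20.825 [ 0.4986 -0.0535  0.239 ] y [ 0.999 -0.035 -0.009] z [-0.     0.259 -0.966] w 1.002098372113474 0.0 q [-0.5  -0.11 -0.16  1.65  0.23  1.09] [-0.17868848  0.06661697 -0.23222201]
```

View pics/s6.png

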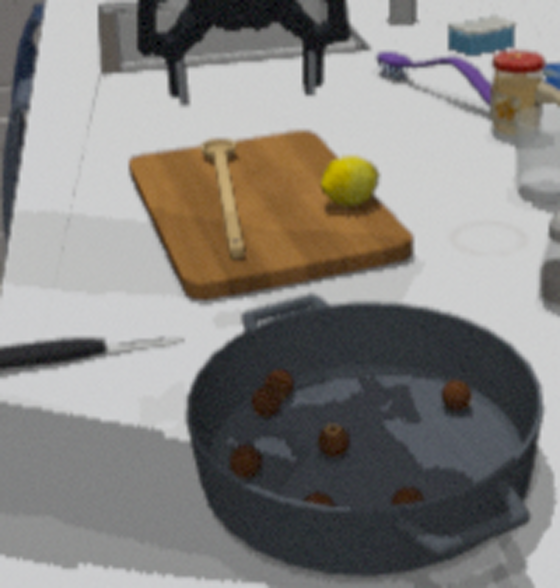

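The spoon lies flat on the board, bowl at crop (220,152) and tail at (237,250). The lemon is untouched, all nuts are in the pot, and the gripper is clear.

```bash
python3 -c "
from bench import r
print(r.hand_in())"
```

```text
the job is handed in; nothing more can be done
None
```

I stirred the nuts twice clockwise, ending at the far side, and laid the spoon flat on the board. All seven nuts are in the casserole, nothing else looks moved, and I handed the job in at about 21 s; no verdict was returned.

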